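# Scribe a division line, then hold the index plunger out

### The job

Take the scriber out of the tool stand and slowly (about 2 cm a second) scribe one line on the brass blank, its point lightly touching the metal close along the straightedge, from beside the centre nut out to near the blank's rim. Put the scriber back upright in the hole it came from. Then pull the dividing fixture's sprung index plunger fully up out of its dial hole and finish while still gripping its knob and holding it up, so that the dial can be turned by hand to the next division; do not disturb the pencil, doming block, cream pot or emery block.

Things in the scene. Friction and masses are not known exactly. Their poses are not given: they have to be found in the camera images.
- scriber: Brass scriber, 140 mm long, 30 g, loose, standing point down in one end hole of the stand. Origin at its blunt upper end; its z axis runs down the tool to the point. Round 9 mm shank for 90 mm, then a 50 mm taper to the point. In the stand its top is about 143 mm above the bench, the upper 88 mm free; it may lean by up to 3 degrees.
- scriber_tip (a point): The scriber's point, 140 mm from its origin.
- stand: Fixed hardwood tool stand, 50 x 150 x 55 mm, origin under its centre, z up. Four holes in a row along its y axis at y = -54, -18, 18, 54 mm: 10.5 mm wide for the upper 27 mm, then 6 mm wide for 24 mm, floor 4 mm above the bench. Scriber and pencil stand in the end holes, either way round; the middle holes are empty.
- pencil: Pencil, 7 x 180 mm, loose, standing in the other end hole of the stand, its top 208 mm above the bench; origin at its lower end. It stays there.
- fixture: Fixed dividing fixture. Origin under the centre of its base (130 mm along x, 262 along y, 14 high), on the dial's axis, z up. At its +y end a post carries the straightedge and a small knurled clamp screw (15 mm wide, leave it alone); at its -y end a bracket, arm top at z = 64 mm, carries the index plunger, whose axis is at x = 0, y = -77 mm.
- line_start (a point): Inner end of the line to scribe, on the blank's face (fixture frame 0, 18, 41 mm), 1 mm from the straightedge's working edge on its open (-x) side. Axes as the fixture's.
- line_end (a point): Outer end of the line to scribe, on the blank's face (fixture frame 0, 60, 41 mm), 42 mm from line_start along the fixture's +y.
- plunger (a joint): Height of the index plunger: 0 = seated (pin 8 mm deep in the dial hole), 0.008 = the tip just leaves the hole, 0.013 = fully back against a hard stop. It slides straight up; its spring pulls down with 6 N seated and 11 N fully back, and it snaps home when let go (it cannot be parked).
- knob_center (a point): Where to grip the plunger's black round knob: on its axis, 14 mm above its underside, 93.5 mm above the bench when seated; it rises with the plunger. The knob is 22 mm wide over its lower half, 27 mm over its upper half, 27.5 mm high. Below it a 16 mm sleeve with a 23 mm nut at its foot stands on the bracket arm.
- emery_block: Bystander: emery-covered sanding block, 53 x 95 x 29 mm, loose; origin under its centre.
- dial: Steel index dial, 170 mm across, 14 mm thick, 24 holes of 7 mm near its rim, level; origin at its underside centre, 24 mm up. It carries the brass blank to be scribed, a disc 130 mm across, 3 mm thick, face 41 mm above the bench, held by a centre nut on a 21 mm washer (stud to 54 mm); fine lines on it are earlier divisions. The plunger's pin locks it; with the pin out it turns stiffly.
- straightedge_end (a point): Fixed steel straightedge over the blank, 24 mm wide, 4 mm thick (42 to 46 mm above the bench). This point is the inner end of its working edge, on top, at fixture x = 1, y = 14 mm; the edge runs along the fixture's +y to the post at y = 100 mm, with the blade on the +x side and open on the -x side.
- doming_block: Bystander: hardwood doming block, 55 x 55 x 40 mm, loose; origin under its centre.
- cream_pot: Bystander: low round cream pot with a lid, 65 mm across, 29 mm high, loose; origin under its centre.

How it is judged:
On the way, in this order (a step that is already met when the one before it is completed fails the run):
1. the scriber's point touches the blank beside the centre nut, at the start of the line (within 5 mm along it, 4 mm across it) (contact force between scriber and dial above 0.05 N and x of scriber_tip in the frame of line_start between -0.004 and 0.004 m and y of scriber_tip in the frame of line_start between -0.006 and 0.005 m and z of scriber_tip in the frame of line_start below 0.002 m), for 0.04 s.
2. still touching, it passes a third of the line, within 4 mm of it (contact force between scriber and dial above 0.05 N and x of scriber_tip in the frame of line_start between -0.004 and 0.004 m and y of scriber_tip in the frame of line_start between 0.01 and 0.016 m and z of scriber_tip in the frame of line_start below 0.002 m), for 0.04 s.
3. still touching, it passes two thirds of the line, within 4 mm of it (contact force between scriber and dial above 0.05 N and x of scriber_tip in the frame of line_start between -0.004 and 0.004 m and y of scriber_tip in the frame of line_start between 0.023 and 0.029 m and z of scriber_tip in the frame of line_start below 0.002 m), for 0.04 s.
4. still touching, it reaches the outer end of the line, within 5 mm along it, 4 mm across it (contact force between scriber and dial above 0.05 N and x of scriber_tip in the frame of line_start between -0.004 and 0.004 m and y of scriber_tip in the frame of line_start between 0.037 and 0.048 m and z of scriber_tip in the frame of line_start below 0.002 m), for 0.04 s.
5. the scriber stands released in the hole it came from (distance of scriber_tip from where it was at the start of the episode below 0.01 m and angle between the z axis of scriber and the z axis of stand, either way round below 0.15 rad and contact force between the fingers and scriber below 0.05 N), for 0.2 s.
6. the plunger is gripped and pulled fully back (value of joint plunger above 0.0105 m and contact force between the fingers and plunger above 3 N), for 0.3 s.
At the end, for the whole second after the job is handed in: The plunger is held by the gripper on its knob (fingers press it with more than 3 N) more than 10.5 mm up of its 13 mm travel, and the scriber stands released in its own hole, its point within 10 mm of where it started and within 0.15 rad of upright (all of step 5 and all of step 6); the arm keeps its last pose, push and grip.
It fails at once if the scriber is pressed hard into the work (over 20 N) (contact force between scriber and dial above 20 N).
It fails at once if the scriber is dashed across the work (over 80 mm/s while touching) (contact force between scriber and dial above 0.3 N and linear speed of scriber above 0.08 m/s).
It fails at once if a bystander is moved by over 20 mm, or the pencil knocked out of its hole (distance of any of doming_block, cream_pot, emery_block, pencil from where it was at the start of the episode above 0.02 m).
It also fails if it takes over 67 s, if anything falls off the work surface, if the arm or the gripper's body presses on something with over 40 N, if the wrist force passes 120 N, or if a joint passes its speed limit or range.

### The arm

A 7-joint arm with a two-finger parallel gripper is mounted at the origin on a cart in front of the work surface, level with it; the furniture and walls round the work are solid. World frame = base frame: x ahead of the robot, y to its left, z up, the work surface at z = 0. Lengths are in m, angles in rad, forces in N, time in s.
With the tool pointing down it reaches from about 0.4 to 0.85 m from the base axis. Payload 4.5 kg.
Tool frame: the origin (TCP) lies at the very end of the fingers, on their centre line; the grasp point (between the pads) lies 19 mm behind it (r.grip_depth is the z of the grasp point in the tool frame, in m); z points along the fingers, y is the line along which they close (so a half turn about z gives the same grasp; the last joint's range is limited). The gripper opens to 88 mm and grips with 3 to 60 N. Pads are 18 mm wide; open, the fingers measure 123 mm over their backs; the gripper's body (75 mm by 187 mm) begins 45 mm behind the grasp point.
Start: joints at [1.24, 0.689, -0.195, 1.565, 0.157, 0.902, -0.215], TCP at [0.223, -0.584, 0.239] pointing down, gripper open.
Joint ranges: [-3.01, 3.01], [-0.46, 2.08], [-1.47, 1.51], [0.13, 2.56], [-1, 4.14], [0.04, 2.09], [-2.66, 2.66]. Speed limits (rad/s): [2.57, 2.57, 3.14, 3.14, 3.14, 3.14, 3.14].

### API

Orientations are given as a unit quaternion [x, y, z, w].
In Python, from plant import r, job, snapshot, camera_params gives the robot as it stands (r), with the cameras as plain functions and the job (job).
- The arm moves only by the tool steer_hand, called by a JSON object that holds its "method" and its "body". Schema: {"type":"object","properties":{"motion":{"type":"array","items":{"type":"object","properties":{"finger_gap":{"type":"number"},"pos":{"type":"array","items":{"type":"number"},"minItems":3,"maxItems":3},"rot":{"type":"array","items":{"type":"number"},"minItems":3,"maxItems":3}},"additionalProperties":false,"required":["finger_gap"]},"minItems":1,"maxItems":10},"clamp_n":{"type":"number"},"only":{"type":"string"},"quiet":{"type":"boolean"},"lines":{"type":"string"}},"required":["motion"],"additionalProperties":false}. motion is a list of rows, 1 to 10 of them, each an object with the fields finger_gap (the opening from 0.0 (shut) to 1.0 (fully open)), pos (a list: dx, dy, dz in m), rot (a list: a rotation vector rx, ry, rz in rad); a field left out counts as zero (the opening has to be given); each row is the pose to reach, as a shift and turn from the pose commanded when the call began, along the tool's axes at that moment; what a row does not reach only later rows make up. A row lasts 1/10 s, in which the tool goes at most 0.05 m and 0.15 rad, less where a joint would pass 70% of its speed; a pose out of reach is approached as far as the arm can. The fingers move at their own pace and stop on an object; clamp_n is the grip in N (left out, the last holds). Time passes only in rows, so rows that do not move let the fingers close. The tool returns the time, the measured TCP pose, the force, the opening and the grip force at its end. only (a regular expression) keeps the lines of the reply that match it, lines (a string "A,B") keeps lines A to B, and quiet returns only ok. Input that does not fit is refused with a message, and nothing moves.
- r.get_state(): the state, without advancing time (a new reading comes with each control period).
- snapshot(name): name is "side" or "top" or "wrist"; returns the picture (480x640x3 uint8, red, green, blue); there is no depth.
- camera_params(name): a dict with "fx", "fy", "cx", "cy" (pixels), "rvec" (rotation vector, rad) and "tvec" (3), from world to camera coordinates, as OpenCV has them. Camera axes: x right, y down, z forward; pixel columns grow to the right and rows downward; lengths in m; the calibration is good to about 2 mm. A picture is of the moment at which its call begins: read the wrist's pose just before it. camera_params takes no time and is no camera call; for the wrist camera it gives the pose at the moment of the call.
- job.finish_job(): hands the job in; it is judged then, once.
The state is a dict: "clock": time; "q": joint angles; "qd": joint speeds; "joint_torque": joint torques, N m; "tool_pos": TCP position; "eef_rot": TCP orientation; "contact_force": force on the tool from outside, world axes, zero at the start; "moment": the same for the moment, N m; "opening": opening from 0.0 (shut) to 1.0 (fully open); "finger_force": force on a finger pad.
Only numpy, scipy, OpenCV 4.12 (cv2) and the standard library are available. Lean on these libraries where they do the work, as an engineer would, in place of code of your own. Each camera call takes 0.05 s, during which the arm holds its last target. There are 200 camera calls.

## Working session

There is one attempt and no reset: what is moved stays moved. The work goes in short steps, Python scripts to look and compute and a tool call to move; the robot and the scene stay as the last step left them, time stands still between calls to the robot, and variables do not carry over. Pictures are saved under pics/ and viewed, at most 10 in all, crops included, and the job is handed in when it is done.

```bash
ls; mkdir -p pics; python3 - <<'E'
from plant import r, job, snapshot, camera_params
import cv2
print(r.get_state())
for n in ("side","top"):
    p=camera_params(n); print(n,p)
    cv2.imwrite(f"pics/{n}0.png",snapshot(n)[:,:,::-1])
E
```

```text
pics
plant.py
{'clock': 0.0, 'q': array([ 1.23980504,  0.68996187, -0.19452702,  1.56630012,  0.15733883,
        0.90251063, -0.21508667]), 'qd': array([-1.41589533e-03,  7.00043515e-04, -6.28068799e-05,  2.55096554e-04,
        3.45488793e-04, -1.09870681e-03,  2.73499948e-04]), 'joint_torque': array([ 8.69095693e-04, -5.27551067e+01, -1.26673244e+00, -1.53427148e+01,
       -5.26507292e-02,  6.59344296e-03,  1.63480167e-04]), 'tool_pos': array([ 0.222705  , -0.58332227,  0.23793587]), 'eef_rot': array([ 9.83400115e-01,  1.81448116e-01, -2.36682286e-04, -8.59790082e-04]), 'contact_force': array([-0.16508801, -1.43513521,  0.11814908]), 'moment': array([-0.0290499 ,  0.00338833, -0.00864082]), 'finger_force': 0.0, 'opening': 0.9988451800475613}
side {'fx': 609.2917686612238, 'fy': 609.2917686612238, 'cx': 326.9552288121569, 'cy': 242.93844855366123, 'rvec': array([ 0.04561078,  2.81621277, -1.36506514]), 'tvec': array([0.50558352, 0.11849637, 1.41380787])}
top {'fx': 512.8224648668762, 'fy': 512.8224648668762, 'cx': 319.3020794002148, 'cy': 242.25396441199737, 'rvec': array([ 2.16361285, -2.17078972,  0.11153506]), 'tvec': array([-0.07083059,  0.52471394,  1.4325426 ])}
```

View pics/top0.png

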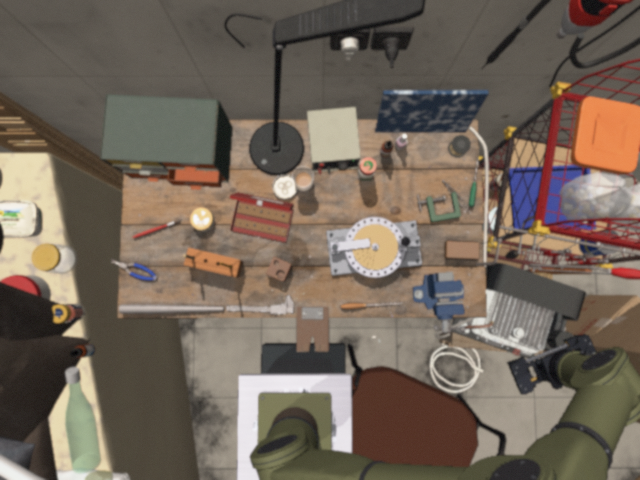

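View pics/side0.png

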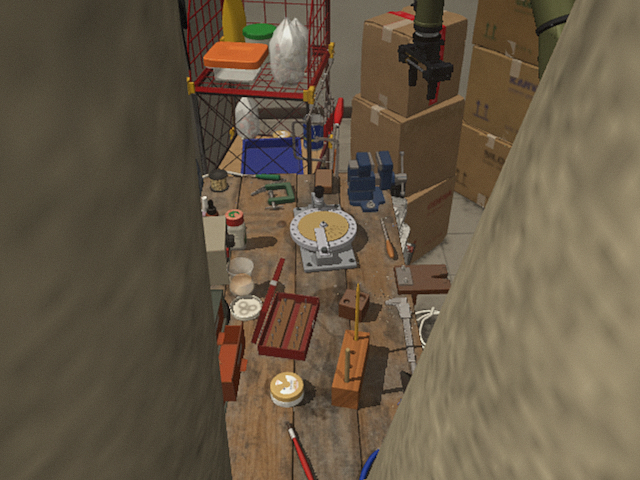

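The top view shows the fixture with its dial centre at about (375,247), the plunger to the right at (406,242) and the straightedge to the left. The stand is at (212,262). In the side view the scriber is in the near (+y) hole at (347,365) and the pencil in the far one at (358,310). Next I'll look at enlarged crops.

```bash
python3 - <<'E'
import cv2,numpy as np
t=cv2.imread("pics/top0.png"); s=cv2.imread("pics/side0.png")
a=cv2.resize(t[205:285,320:430],None,fx=5,fy=5,interpolation=cv2.INTER_CUBIC)  #550x400
b=cv2.resize(t[235:285,175:250],None,fx=5,fy=5,interpolation=cv2.INTER_CUBIC)  #375x250
c=np.zeros((600,800,3),np.uint8)
c[:400,:550]=a; 
d=cv2.resize(s[275:415,325:375],None,fx=4,fy=4,interpolation=cv2.INTER_CUBIC) #200x560
c[:560,600:800]=d; c[400:600,:375]=b[25:225]
cv2.imwrite("pics/c1.png",c)
E
```

```text
(no output)
```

View pics/c1.png

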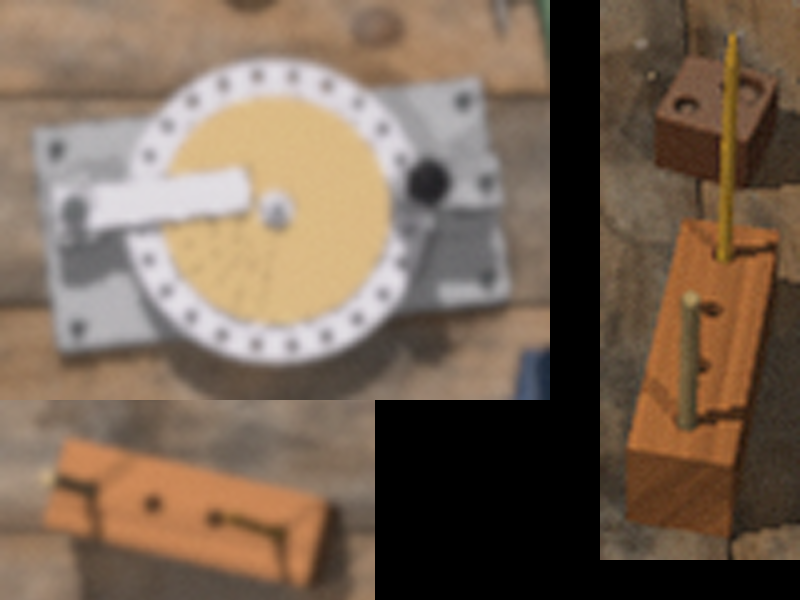

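The scriber is in the left (+y) hole, with its top at about (184,256) in the top view and (348,349) in the side view. The working edge is the lower edge of the blade in the top view. Now I'll compute positions.

```bash
cat > h.py <<'E'
import numpy as np, cv2
from scipy.spatial.transform import Rotation as R
def ray(p,uv):
    M=cv2.Rodrigues(np.array(p["rvec"]))[0]; c=-M.T@p["tvec"]
    uv=np.atleast_2d(uv).astype(float)
    d=np.c_[(uv[:,0]-p["cx"])/p["fx"],(uv[:,1]-p["cy"])/p["fy"],np.ones(len(uv))]@M
    return c,d
def plane(p,uv,z):
    c,d=ray(p,uv); return c+d*((z-c[2])/d[:,2])[:,None]
def tri(pairs):
    A=np.zeros((3,3));b=np.zeros(3);L=[]
    for p,uv in pairs:
        c,d=ray(p,uv); d=d[0]/np.linalg.norm(d[0]); P=np.eye(3)-np.outer(d,d); A+=P;b+=P@c; L.append((P,c))
    x=np.linalg.solve(A,b); return x,[np.linalg.norm(P@(x-c)) for P,c in L]
def proj(p,X): return cv2.projectPoints(np.atleast_2d(X).astype(float),p["rvec"],p["tvec"],np.array([[p["fx"],0,p["cx"]],[0,p["fy"],p["cy"]],[0,0,1]]),None)[0][:,0]
def tool(dw,st):  # world shift -> tool axes
    return R.from_quat(st["eef_rot"]).inv().apply(dw)
E
python3 - <<'E'
from h import *; from plant import r, job, snapshot, camera_params
t,s=camera_params("top"),camera_params("side")
A=lambda u,v:(320+u/5-.4,205+v/5-.4)
B=lambda u,v:(175+u/5-.4,240+(v-400)/5-.4)
S=lambda u,v:(325+(u-600)/4-.4,275+v/4-.4)
np.set_printoptions(precision=4,suppress=True)
print("scr top",tri([(t,B(46,480)),(s,S(691,298))]))
print("pencil top",tri([(t,B(213,517)),(s,S(733,36))]))
c=plane(t,[B(65,437),B(330,495),B(305,585),B(45,525)],.055);print("stand",c,c.mean(0))
yax=(c[0]+c[3]-c[1]-c[2])[:2];yax/=np.linalg.norm(yax);print(yax, "len",np.linalg.norm(c[0]-c[1]),"holes",[c.mean(0)[:2]+yax*k for k in(.054,-.054)])
print("hole base side",plane(s,[S(687,428),S(724,262)],.055))
f=plane(t,[A(35,128),A(483,78),A(510,298),A(62,353)],.014);print("base",f,f.mean(0),np.linalg.norm(f[0]-f[1]))
y=(f[0]+f[3]-f[1]-f[2])[:2];print("fix yaw of y",np.degrees(np.arctan2(y[1],y[0])))
print("nut",plane(t,A(276,209),.054),"knob top",plane(t,A(429,183),.107),"edge",plane(t,[A(250,209),A(92,229)],.046))
E
```

```text
scr top (array([0.4781, 0.2815, 0.1433]), [np.float64(0.00037566612316445864), np.float64(0.00037566612316422093)])
pencil top (array([0.4541, 0.1806, 0.2095]), [np.float64(0.0004738131382326905), np.float64(0.00047381313823283876)])
stand [[0.5095 0.295  0.055 ]
 [0.4766 0.1466 0.055 ]
 [0.4266 0.1599 0.055 ]
 [0.4604 0.305  0.055 ]] [0.4683 0.2266 0.055 ]
[0.2217 0.9751] len 0.15197614579621246 holes [array([0.4802, 0.2793]), array([0.4563, 0.174 ])]
hole base side [[0.4781 0.2834 0.055 ]
 [0.4535 0.1793 0.055 ]]
base [[ 0.5607 -0.0937  0.014 ]
 [ 0.5889 -0.3523  0.014 ]
 [ 0.4618 -0.3648  0.014 ]
 [ 0.4312 -0.1085  0.014 ]] [ 0.5107 -0.2298  0.014 ] 0.2601522489570155
fix yaw of y 96.50931053988357
nut [[ 0.5095 -0.2275  0.054 ]] knob top [[ 0.5182 -0.3043  0.107 ]] edge [[ 0.5103 -0.2138  0.046 ]
 [ 0.4994 -0.125   0.046 ]]
```

{"method": "steer_hand", "body": {"motion": [{"finger_gap":0.6,"pos":[0.396,-0.26,-0.08],"rot":[0,0,-0.98]},{"finger_gap":0.6,"pos":[0.396,-0.26,-0.08],"rot":[0,0,-0.98]},{"finger_gap":0.6,"pos":[0.396,-0.26,-0.08],"rot":[0,0,-0.98]},{"finger_gap":0.6,"pos":[0.396,-0.26,-0.08],"rot":[0,0,-0.98]},{"finger_gap":0.6,"pos":[0.396,-0.26,-0.08],"rot":[0,0,-0.98]},{"finger_gap":0.6,"pos":[0.396,-0.26,-0.08],"rot":[0,0,-0.98]},{"finger_gap":0.6,"pos":[0.396,-0.26,-0.08],"rot":[0,0,-0.98]},{"finger_gap":0.6,"pos":[0.396,-0.26,-0.08],"rot":[0,0,-0.98]},{"finger_gap":0.6,"pos":[0.396,-0.26,-0.08],"rot":[0,0,-0.98]},{"finger_gap":0.6,"pos":[0.396,-0.26,-0.08],"rot":[0,0,-0.98]}]}}

```text
clock: 1.1
tool_pos: [0.5023, -0.1954, 0.3194]
eef_rot: [0.781, 0.625, 0.001, -0.0]
contact_force: [-0.2, -0.7, -0.2]
opening: 0.6
finger_force: 0.0
```

```bash
python3 - <<'E'
from h import *; from plant import r, job, snapshot, camera_params
st=r.get_state(); print(st["q"],R.from_quat(st["eef_rot"]).as_matrix().round(3))
print(tool(np.array([.478,.2815,.25])-st["tool_pos"],st))
E
```

```text
[ 0.60031598  0.5093299  -0.50214459  1.70757143  0.28108492  0.99558871
 -0.22336551] [[ 0.219  0.976  0.002]
 [ 0.976 -0.219  0.002]
 [ 0.002  0.001 -1.   ]]
[ 0.45978688 -0.12848538  0.07015397]
```

```bash
python3 - <<'E'
from h import *; from plant import r, job, snapshot, camera_params
import json
p=camera_params("wrist"); im=snapshot("wrist"); cv2.imwrite("pics/w1.png",im[:,:,::-1])
json.dump({k:np.array(v).tolist() for k,v in p.items()},open("w1.json","w"))
E
```

{"method": "steer_hand", "body": {"motion": [{"finger_gap":0.5,"pos":[0.46,-0.128,0.04]},{"finger_gap":0.5,"pos":[0.46,-0.128,0.04]},{"finger_gap":0.5,"pos":[0.46,-0.128,0.04]},{"finger_gap":0.5,"pos":[0.46,-0.128,0.04]},{"finger_gap":0.5,"pos":[0.46,-0.128,0.04]},{"finger_gap":0.5,"pos":[0.46,-0.128,0.04]},{"finger_gap":0.5,"pos":[0.46,-0.128,0.04]},{"finger_gap":0.5,"pos":[0.46,-0.128,0.04]},{"finger_gap":0.5,"pos":[0.46,-0.128,0.04]},{"finger_gap":0.5,"pos":[0.46,-0.128,0.04]}]}}

```text
clock: 2.15
tool_pos: [0.477, 0.2816, 0.2782]
eef_rot: [0.781, 0.625, 0.0, -0.001]
contact_force: [0.3, -0.7, 0.1]
opening: 0.498
finger_force: 0.0
```

```bash
python3 - <<'E'
from h import *; from plant import r, job, snapshot, camera_params
import json
p=camera_params("wrist"); im=snapshot("wrist"); cv2.imwrite("pics/w2.png",im[:,:,::-1])
json.dump({k:np.array(v).tolist() for k,v in p.items()},open("w2.json","w"))
print(r.get_state()["q"])
E
```

```text
[-0.32564088  0.57741598 -0.48741354  1.72168825  0.31983447  0.91941285
 -1.15760488]
```

View pics/w1.png

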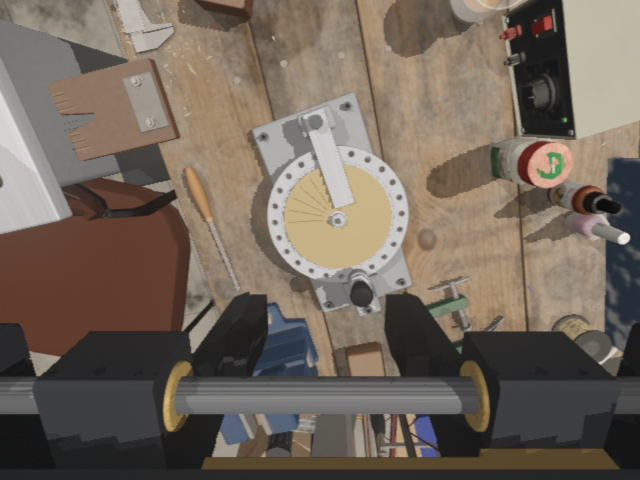

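View pics/w2.png

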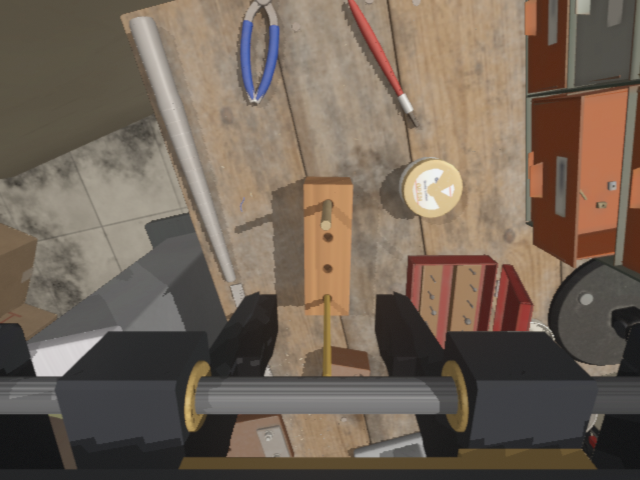

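The wrist views show the dial centre at (338,219), the blade with its inner end at (332,209)–(354,203), and the knob at (361,292). The scriber top is at (325,225) and the stand is aligned with the hand. Next I'll check these against the predictions.

```bash
python3 - <<'E'
from h import *; import json
np.set_printoptions(precision=4,suppress=True)
w1,w2=[{k:np.array(v) for k,v in json.load(open(f"w{i}.json")).items()} for i in(1,2)]
print("pred scr top/base",proj(w2,[[.4781,.2815,.1433],[.4795,.281,.055]]),"pencil top",proj(w2,[.4541,.1806,.2095]))
a=cv2.imread("pics/w1.png");b=cv2.imread("pics/w2.png")
h=cv2.cvtColor(a,cv2.COLOR_BGR2HSV)
# dial holes: dark blobs in ring
m=((h[...,1]<40)&(h[...,2]>150)).astype(np.uint8)
m[:,:230]=0;m[:,440:]=0;m[:80]=0;m[320:]=0
n,l,s,c=cv2.connectedComponentsWithStats(m)
i=1+s[1:,4].argmax();cn=max(cv2.findContours((l==i).astype(np.uint8),0,1)[0],key=cv2.contourArea)
print("ring",s[i],cv2.fitEllipse(cv2.convexHull(cn)))
y=((h[...,0]>14)&(h[...,0]<28)&(h[...,1]>80)&(h[...,2]>120)).astype(np.uint8)
g=np.zeros_like(y);cv2.circle(g,(338,216),56,1,-1);y&=g
cn=max(cv2.findContours(y,0,1)[0],key=cv2.contourArea);H=cv2.convexHull(cn);e=cv2.fitEllipse(H);print("blank",e)
print("centre blank",plane(w1,[e[0]],.041),"pred c",proj(w1,[[.5095,-.2285,.041],[.518,-.305,.107]]))
z=np.vstack([cv2.resize(a[90:310,250:420],None,fx=3.5,fy=3.5,interpolation=2)[:600]])
z2=cv2.resize(b[170:320,295:360],None,fx=3,fy=4,interpolation=2)
cv2.imwrite("pics/c2.png",np.hstack([cv2.resize(a[90:265,250:420],None,fx=3.4,fy=3.4,interpolation=2)[:595],z2[:595,:]]))
E
```

```text
pred scr top/base [[327.7792 228.4067]
 [328.8927 204.7217]] pencil top [[326.1437 391.9816]]
ring [ 253   92  159  205 8824] ((335.7502136230469, 179.16036987304688), (121.7078857421875, 257.1180114746094), 152.36187744140625)
blank ((336.74273681640625, 216.86541748046875), (99.9496841430664, 103.92488098144531), 99.03721618652344)
centre blank [[ 0.5093 -0.2247  0.041 ]] pred c [[337.5951 219.7728]
 [361.7068 299.4448]]
```

View pics/c2.png

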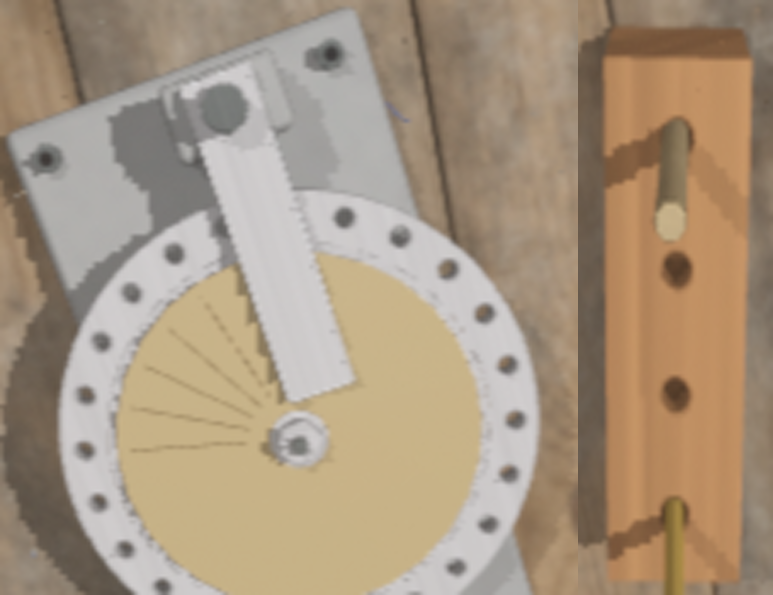

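```bash
python3 - <<'E'
from h import *; import json; from plant import r, job, snapshot, camera_params
np.set_printoptions(precision=4,suppress=True)
w1,w2=[{k:np.array(v) for k,v in json.load(open(f"w{i}.json")).items()} for i in(1,2)]
t,s=camera_params("top"),camera_params("side")
print("scr top wrist",plane(w2,[325.7,225.5],.1433),"hole",plane(w2,[[295+(675-578)/3,170+132/4],[328,297]],.055))
T=(184.2-.4,256-.4);S=(347.35,349.1)
print(tri([(t,T),(s,S),(w2,(325.7,225.5))]))
print("nut",plane(w1,[337.9,220.3],.054)); e=plane(w1,[[335.3,208.5],[309.4,131.2]],.046);print("edge",e,np.degrees(np.arctan2(*(e[1]-e[0])[[1,0]])))
st=r.get_state();print(st["tool_pos"],"go",tool(np.array([.478,.282,.092])-st["tool_pos"],st))
E
```

```text
scr top wrist [[0.477  0.2842 0.1433]] hole [[0.4783 0.2831 0.055 ]
 [0.4555 0.1777 0.055 ]]
(array([0.4777, 0.2825, 0.1431]), [np.float64(0.0012129529455699951), np.float64(0.0008457543979928327), np.float64(0.0017776118865769968)])
nut [[ 0.51   -0.2257  0.054 ]]
edge [[ 0.5099 -0.2131  0.046 ]
 [ 0.5004 -0.1215  0.046 ]] 95.88895727224204
[0.476  0.2863 0.2782] go [-0.0049  0.0034  0.1862]
```

{"method": "steer_hand", "body": {"motion": [{"finger_gap":0.5,"pos":[-0.003,0.002,0.05]},{"finger_gap":0.5,"pos":[-0.003,0.002,0.09]},{"finger_gap":0.5,"pos":[-0.003,0.002,0.09]},{"finger_gap":0.5,"pos":[-0.003,0.002,0.09]}]}}

```text
clock: 2.6
tool_pos: [0.4798, 0.2735, 0.1889]
eef_rot: [0.782, 0.623, -0.001, -0.0]
contact_force: [1.0, -0.0, -0.2]
opening: 0.501
finger_force: 0.0
```

```bash
python3 - <<'E'
from h import *; from plant import r, job, snapshot, camera_params
st=r.get_state();print(st["tool_pos"],"go",tool(np.array([.478,.283,.092])-st["tool_pos"],st),R.from_quat(st["eef_rot"]).as_matrix()[:,2])
E
```

```text
[0.47976175 0.27353629 0.18887945] go [ 0.00891401 -0.00376042  0.09687462] [-9.97112889e-04 -6.87904940e-04 -9.99999266e-01]
```

{"method": "steer_hand", "body": {"motion": [{"finger_gap":0.5},{"finger_gap":0.5},{"finger_gap":0.5},{"finger_gap":0.5},{"finger_gap":0.5},{"finger_gap":0.5}]}}

```text
clock: 3.2
tool_pos: [0.4798, 0.2739, 0.1888]
eef_rot: [0.782, 0.623, 0.0, 0.0]
contact_force: [0.8, -0.3, 0.3]
opening: 0.501
finger_force: 0.0
```

```bash
python3 - <<'E'
from h import *; from plant import r, job, snapshot, camera_params
st=r.get_state();print(st["tool_pos"],"go",tool(np.array([.478,.283,.092])-st["tool_pos"],st))
E
```

```text
[0.47982997 0.27389409 0.18884861] go [ 0.00845912 -0.00384583  0.09684819]
```

{"method": "steer_hand", "body": {"motion": [{"finger_gap":0.5,"pos":[0.0085,-0.0038,0.03]},{"finger_gap":0.5,"pos":[0.0085,-0.0038,0.06]},{"finger_gap":0.5,"pos":[0.0085,-0.0038,0.08]},{"finger_gap":0.5,"pos":[0.0085,-0.0038,0.097]},{"finger_gap":0.5,"pos":[0.0085,-0.0038,0.097]},{"finger_gap":0.5,"pos":[0.0085,-0.0038,0.097]},{"finger_gap":0.5,"pos":[0.0085,-0.0038,0.097]}]}}

```text
clock: 3.9
tool_pos: [0.4786, 0.2835, 0.0927]
eef_rot: [0.782, 0.623, 0.001, 0.0]
contact_force: [0.1, -0.5, 0.8]
opening: 0.501
finger_force: 0.0
```

{"method": "steer_hand", "body": {"motion": [{"finger_gap":0.2},{"finger_gap":0.2},{"finger_gap":0.05},{"finger_gap":0.05},{"finger_gap":0.05},{"finger_gap":0.05},{"finger_gap":0.05},{"finger_gap":0.05}], "clamp_n": 25}}

```text
clock: 4.7
tool_pos: [0.4782, 0.283, 0.0917]
eef_rot: [0.782, 0.623, 0.0, 0.0]
contact_force: [0.7, 0.7, -0.3]
opening: 0.094
finger_force: 25.0
```

{"method": "steer_hand", "body": {"motion": [{"finger_gap":0.05,"pos":[0,0,-0.02]},{"finger_gap":0.05,"pos":[0,0,-0.04]},{"finger_gap":0.05,"pos":[0,0,-0.06]},{"finger_gap":0.05,"pos":[0,0,-0.09]},{"finger_gap":0.05,"pos":[0,0,-0.13]},{"finger_gap":0.05,"pos":[0,0,-0.17]},{"finger_gap":0.05,"pos":[0,0,-0.21]},{"finger_gap":0.05,"pos":[0,0,-0.225]},{"finger_gap":0.05,"pos":[0,0,-0.225]},{"finger_gap":0.05,"pos":[0,0,-0.225]}]}}

```text
clock: 5.7
tool_pos: [0.4775, 0.2825, 0.3159]
eef_rot: [0.782, 0.623, -0.001, 0.0]
contact_force: [0.4, -0.1, -0.8]
opening: 0.089
finger_force: 25.0
```

```bash
python3 - <<'E'
from h import *; from plant import r, job, snapshot, camera_params
import json
st=r.get_state();print(st["tool_pos"],"to start high",tool(np.array([.50,-.20,.30])-st["tool_pos"],st))
s=camera_params("side");print(proj(s,[st["tool_pos"],st["tool_pos"]-[0,0,.089]]))
p=camera_params("wrist");print(proj(p,[st["tool_pos"],st["tool_pos"]-[0,0,.089]]))
json.dump({k:np.array(v).tolist() for k,v in p.items()},open("w3.json","w"))
cv2.imwrite("pics/s3.png",snapshot("side")[:,:,::-1]);cv2.imwrite("pics/w3.png",snapshot("wrist")[:,:,::-1])
a=cv2.imread("pics/s3.png");b=cv2.imread("pics/w3.png")
cv2.imwrite("pics/c3.png",np.hstack([cv2.resize(a[230:380,300:400],None,fx=4,fy=4,interpolation=2),cv2.resize(b[200:400,260:390],None,fx=3,fy=3,interpolation=2)]))
E
```

```text
[0.47746491 0.28252029 0.31587022] to start high [-0.46519071  0.13005277  0.01641357]
[[349.52083936 277.29833461]
 [348.44117621 316.38720721]]
[[326.50583272 311.90724757]
 [326.37584868 246.93493046]]
```

View pics/c3.png

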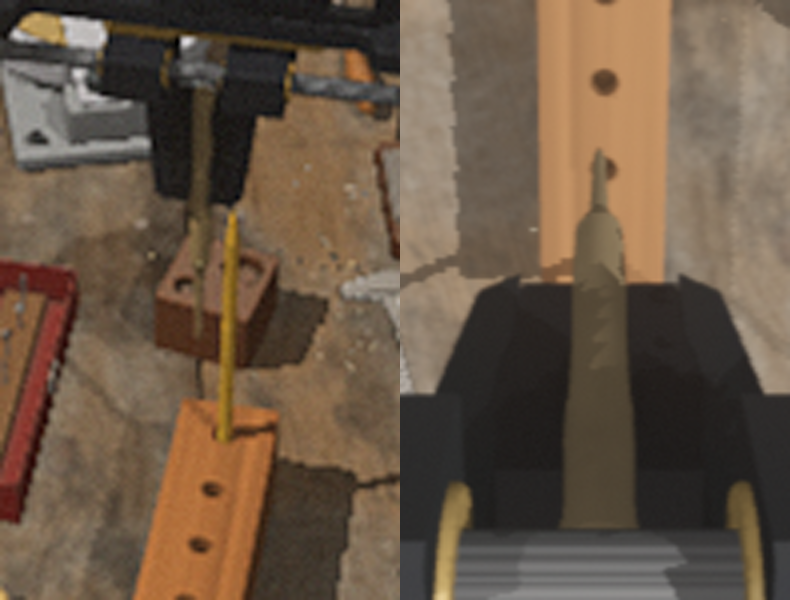

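The scriber hangs straight in the grip. Its point is at (326,250) in the wrist view and (349.5,315) in the side view, close to the prediction.

```bash
python3 - <<'E'
from h import *; import json; from plant import r, job, snapshot, camera_params
np.set_printoptions(precision=4,suppress=True)
w=json.load(open("w3.json"));w={k:np.array(v) for k,v in w.items()}
s=camera_params("side");st=r.get_state()
x,e=tri([(w,(326,250)),(s,(349.3,314.8))]);print(x,e,tool(x-st["tool_pos"],st)); print(plane(w,(326,250),st["tool_pos"][2]-.0885))
E
```

```text
[0.4764 0.2812 0.2293] [np.float64(0.00047069580251054075), np.float64(0.0004706958025105468)] [-0.0009 -0.0003  0.0857]
[[0.4767 0.2803 0.2265]]
```

{"method": "steer_hand", "body": {"motion": [{"finger_gap":0.05,"pos":[-0.465,0.13,0]},{"finger_gap":0.05,"pos":[-0.465,0.13,0]},{"finger_gap":0.05,"pos":[-0.465,0.13,0]},{"finger_gap":0.05,"pos":[-0.465,0.13,0]},{"finger_gap":0.05,"pos":[-0.465,0.13,0]},{"finger_gap":0.05,"pos":[-0.465,0.13,0]},{"finger_gap":0.05,"pos":[-0.465,0.13,0]},{"finger_gap":0.05,"pos":[-0.465,0.13,0]},{"finger_gap":0.05,"pos":[-0.465,0.13,0]},{"finger_gap":0.05,"pos":[-0.465,0.13,0]}]}}

```text
clock: 6.8
tool_pos: [0.499, -0.2037, 0.3149]
eef_rot: [0.784, 0.621, -0.002, -0.001]
contact_force: [0.3, -1.1, -0.4]
opening: 0.092
finger_force: 25.0
```

{"method": "steer_hand", "body": {"motion": [{"finger_gap":0.05,"pos":[0,0,0.04]},{"finger_gap":0.05,"pos":[0,0,0.08]},{"finger_gap":0.05,"pos":[0,0,0.11]},{"finger_gap":0.05,"pos":[0,0,0.11]},{"finger_gap":0.05,"pos":[0,0,0.11]},{"finger_gap":0.05,"pos":[0,0,0.11]},{"finger_gap":0.05,"pos":[0,0,0.11]},{"finger_gap":0.05,"pos":[0,0,0.11]}]}}

```text
clock: 7.6
tool_pos: [0.5012, -0.1994, 0.2079]
eef_rot: [0.782, 0.623, 0.001, 0.001]
contact_force: [0.9, 0.4, 0.1]
opening: 0.089
finger_force: 25.0
```

```bash
python3 - <<'E'
from h import *; from plant import r, job, snapshot, camera_params
import json
st=r.get_state();p=camera_params("wrist")
json.dump({k:np.array(v).tolist() for k,v in p.items()},open("w4.json","w"))
b=snapshot("wrist")[:,:,::-1];cv2.imwrite("pics/w4.png",b)
q=proj(p,[st["tool_pos"]-[0,0,.088],[.5072,-.2096,.041],[.5031,-.1679,.041]]);print(st["tool_pos"],q)
cv2.imwrite("pics/c4.png",cv2.resize(b[80:320,220:460],None,fx=2.5,fy=2.5,interpolation=2))
E
```

```text
[ 0.50116649 -0.19944803  0.20790716] [[325.95697653 247.54743452]
 [334.81620838 227.32243786]
 [319.69401011 183.0323054 ]]
```

View pics/c4.png

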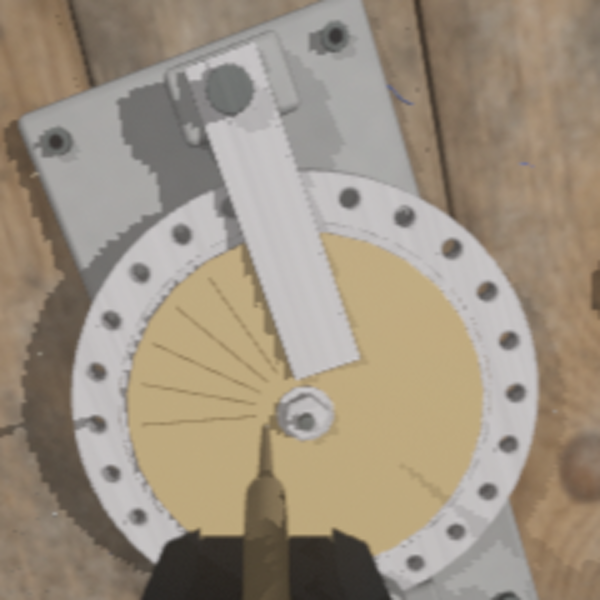

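The point is at (326,251), the straightedge's inner corner at (338,231.6), its outer edge at (303,132) and the stud at (342,248).

```bash
python3 - <<'E'
from h import *; import json; from plant import r, job, snapshot, camera_params
np.set_printoptions(precision=4,suppress=True)
w={k:np.array(v) for k,v in json.load(open("w4.json")).items()}
st=r.get_state()
tip=plane(w,(326,250.8),.1205)[0]; print("tip",tip)
e=plane(w,[[338,231.6],[303.2,132]],.046);nut=plane(w,[342.4,248],.054)[0]
print("edge",e,"nut",nut)
yd=(e[1]-e[0])[:2];yd/=np.linalg.norm(yd);print("ang",np.degrees(np.arctan2(yd[1],yd[0])))
yd=np.array([np.cos(np.radians(96.3)),np.sin(np.radians(96.3))]);xd=np.array([yd[1],-yd[0]])
# fixture coordinates of tip relative to edge corner (1,14), and nut (0,0)
for n,P,f in(("edge",e[0],(.001,.014)),("nut",nut,(0,0))):
    d=(tip-P)[:2];print(n,"tip in fixture",d@xd+f[0],d@yd+f[1])
for a,b in((-.001,.0185),):
    L=e[0][:2]+(a-.001)*xd+(b-.014)*yd; L2=nut[:2]+a*xd+b*yd; print(L,L2)
    g=(L+L2)/2-tip[:2];print("world shift",g,"tool",tool(np.r_[g,0],st))
print("y dir in tool",tool(np.r_[yd,0],st))
E
```

```text
tip [ 0.5007 -0.2015  0.1205]
edge [[ 0.5093 -0.2126  0.046 ]
 [ 0.4998 -0.1238  0.046 ]] nut [ 0.5101 -0.2257  0.054 ]
ang 96.08367275907683
edge tip in fixture -0.0063015593249696675 0.025961173159871176
nut tip in fixture -0.006660194102393763 0.025058466348356834
[ 0.5068 -0.2084] [ 0.5071 -0.2074]
world shift [ 0.0062 -0.0064] tool [-0.0048  0.0075  0.    ]
y dir in tool [ 0.944  -0.3298 -0.001 ]
```

{"method": "steer_hand", "body": {"motion": [{"finger_gap":0.05,"pos":[-0.0048,0.007,0.0]},{"finger_gap":0.05,"pos":[-0.0048,0.007,0.02]},{"finger_gap":0.05,"pos":[-0.0048,0.007,0.04]},{"finger_gap":0.05,"pos":[-0.0048,0.007,0.06]},{"finger_gap":0.05,"pos":[-0.0048,0.007,0.07]},{"finger_gap":0.05,"pos":[-0.0048,0.007,0.07]},{"finger_gap":0.05,"pos":[-0.0048,0.007,0.07]},{"finger_gap":0.05,"pos":[-0.0048,0.007,0.07]},{"finger_gap":0.05,"pos":[-0.0048,0.007,0.07]}], "clamp_n": 15}}

```text
clock: 8.55
tool_pos: [0.5068, -0.2057, 0.1376]
eef_rot: [0.782, 0.623, 0.0, 0.001]
contact_force: [0.2, 0.0, 0.3]
opening: 0.092
finger_force: 15.0
```

```bash
python3 - <<'E'
from h import *; from plant import r, job, snapshot, camera_params
import json
st=r.get_state();p=camera_params("wrist")
json.dump({k:np.array(v).tolist() for k,v in p.items()},open("w5.json","w"))
b=snapshot("wrist")[:,:,::-1];cv2.imwrite("pics/w5.png",b)
print(st["tool_pos"],proj(p,st["tool_pos"]-[0,0,.088]))
cv2.imwrite("pics/c5.png",cv2.resize(b[120:300,270:410],None,fx=3,fy=3,interpolation=2))
E
```

```text
[ 0.50683026 -0.20572001  0.13758429] [[326.06067072 247.55652724]]
```

View pics/c5.png

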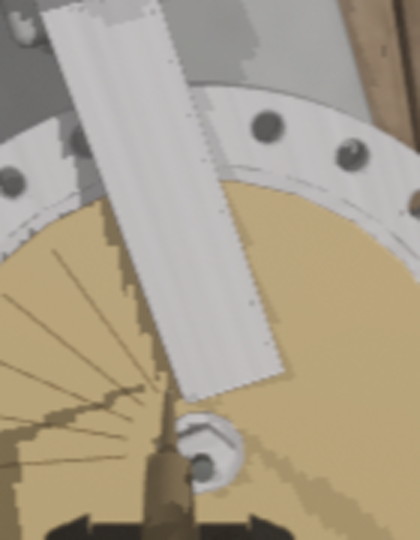

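The point is at about (326,248), just left of the working edge, and the corner is at (331.7,254).

```bash
python3 - <<'E'
from h import *; import json
w={k:np.array(v) for k,v in json.load(open("w5.json")).items()}
e=plane(w,[[331.7,254],[284,124]],.046);nut=plane(w,[270+202/3,120+467/3],.054)[0]
yd=np.array([np.cos(np.radians(96.3)),np.sin(np.radians(96.3))]);xd=np.array([yd[1],-yd[0]])
for z in(.048,.050,.052):
  tip=plane(w,(326,248.3),z)[0]
  for P,f in((e[0],(.001,.014)),(nut,(0,0))):
    d=(tip-P)[:2];print(z,"tip in fixture",d@xd+f[0],d@yd+f[1])
d=(e[1]-e[0]);print(np.degrees(np.arctan2(d[1],d[0])))
E
```

```text
0.048 tip in fixture -0.0011342037002396218 0.019964911036410994
0.048 tip in fixture -0.001465365964052815 0.019421358512210433
0.05 tip in fixture -0.000905070302331385 0.020634397351317908
0.05 tip in fixture -0.0012362325661445784 0.020090844827117347
0.052 tip in fixture -0.0006759369044230413 0.021303883666224783
0.052 tip in fixture -0.0010070991682362342 0.020760331142024222
96.2951161194898
```

{"method": "steer_hand", "body": {"motion": [{"finger_gap":0.05,"pos":[0,0,0.002]},{"finger_gap":0.05,"pos":[0,0,0.004]},{"finger_gap":0.05,"pos":[0,0,0.005]},{"finger_gap":0.05,"pos":[0,0,0.006]},{"finger_gap":0.05,"pos":[0,0,0.006]}]}}

```text
clock: 9.1
tool_pos: [0.5061, -0.2055, 0.1305]
eef_rot: [0.782, 0.623, -0.0, -0.0]
contact_force: [0.0, 0.6, -0.1]
opening: 0.099
finger_force: 15.0
```

{"method": "steer_hand", "body": {"motion": [{"finger_gap":0.05,"pos":[-0.001,0.0,0.0005]},{"finger_gap":0.05,"pos":[-0.001,0.0,0.001]},{"finger_gap":0.05,"pos":[-0.001,0,0.001]}]}}

```text
clock: 9.4
tool_pos: [0.506, -0.2066, 0.1297]
eef_rot: [0.782, 0.623, -0.0, 0.0]
contact_force: [1.0, -0.1, -1.0]
opening: 0.097
finger_force: 15.0
```

{"method": "steer_hand", "body": {"motion": [{"finger_gap":0.05,"pos":[0,0,0.0005]},{"finger_gap":0.05,"pos":[0,0,0.001]},{"finger_gap":0.05,"pos":[0,0,0.001]}]}}

```text
clock: 9.7
tool_pos: [0.506, -0.2065, 0.1287]
eef_rot: [0.782, 0.623, -0.0, 0.0]
contact_force: [0.1, -0.2, -0.5]
opening: 0.096
finger_force: 15.0
```

{"method": "steer_hand", "body": {"motion": [{"finger_gap":0.05,"pos":[0,0,0.0005]},{"finger_gap":0.05,"pos":[0,0,0.001]},{"finger_gap":0.05,"pos":[0,0,0.001]}]}}

```text
clock: 10.0
tool_pos: [0.5061, -0.2065, 0.1278]
eef_rot: [0.782, 0.623, 0.0, 0.0]
contact_force: [0.1, 0.0, 0.9]
opening: 0.092
finger_force: 15.0
```

```bash
python3 -c "
from plant import r, job, snapshot, camera_params
for i in range(3): print(r.get_state()['contact_force'],r.get_state()['tool_pos'])"
```

```text
[0.11766277 0.02301453 0.93450669] [ 0.50609248 -0.20651818  0.12779442]
[0.11766277 0.02301453 0.93450669] [ 0.50609248 -0.20651818  0.12779442]
[0.11766277 0.02301453 0.93450669] [ 0.50609248 -0.20651818  0.12779442]
```

{"method": "steer_hand", "body": {"motion": [{"finger_gap":0.05,"pos":[0,0,0.0005]},{"finger_gap":0.05,"pos":[0,0,0.0005]},{"finger_gap":0.05,"pos":[0,0,0.0005]}]}}

```text
clock: 10.3
tool_pos: [0.5061, -0.2065, 0.1273]
eef_rot: [0.782, 0.623, 0.0, 0.0]
contact_force: [-0.1, -0.3, 1.4]
opening: 0.092
finger_force: 15.0
```

{"method": "steer_hand", "body": {"motion": [{"finger_gap":0.05,"pos":[0,0,0.0005]},{"finger_gap":0.05,"pos":[0,0,0.0005]}], "only": "pos|contact"}}

```text
tool_pos: [0.5061, -0.2065, 0.1268]
contact_force: [0.2, -0.1, 4.3]
```

{"method": "steer_hand", "body": {"motion": [{"finger_gap":0.05}], "only": "pos|contact"}}

```text
tool_pos: [0.5061, -0.2065, 0.1268]
contact_force: [-0.1, -0.1, 2.7]
```

{"method": "steer_hand", "body": {"motion": [{"finger_gap":0.05}], "only": "pos|contact"}}

```text
tool_pos: [0.5061, -0.2065, 0.1268]
contact_force: [-0.6, -0.1, 3.2]
```

{"method": "steer_hand", "body": {"motion": [{"finger_gap":0.05,"pos":[0.0019,-0.00066,0]},{"finger_gap":0.05,"pos":[0.0038,-0.0013,0]},{"finger_gap":0.05,"pos":[0.0057,-0.002,0]},{"finger_gap":0.05,"pos":[0.0076,-0.0026,0]},{"finger_gap":0.05,"pos":[0.0094,-0.0033,0]}], "only": "pos|contact|open"}}

```text
tool_pos: [0.505, -0.1966, 0.1268]
contact_force: [0.0, -1.8, 2.7]
opening: 0.093
```

{"method": "steer_hand", "body": {"motion": [{"finger_gap":0.05,"pos":[0.0019,-0.00066,0]},{"finger_gap":0.05,"pos":[0.0038,-0.0013,0]},{"finger_gap":0.05,"pos":[0.0057,-0.002,0.0001]},{"finger_gap":0.05,"pos":[0.0076,-0.0026,0.0001]},{"finger_gap":0.05,"pos":[0.0094,-0.0033,0.0001]}], "only": "pos|contact|open"}}

```text
tool_pos: [0.5038, -0.1866, 0.1267]
contact_force: [-0.6, -2.0, 3.0]
opening: 0.093
```

{"method": "steer_hand", "body": {"motion": [{"finger_gap":0.05,"pos":[0.0019,-0.00066,0]},{"finger_gap":0.05,"pos":[0.0038,-0.0013,0]},{"finger_gap":0.05,"pos":[0.0057,-0.002,0]},{"finger_gap":0.05,"pos":[0.0076,-0.0026,0]},{"finger_gap":0.05,"pos":[0.0094,-0.0033,0]}], "only": "pos|contact|open"}}

```text
tool_pos: [0.5027, -0.1766, 0.1266]
contact_force: [0.4, -2.3, 3.9]
opening: 0.088
```

{"method": "steer_hand", "body": {"motion": [{"finger_gap":0.05,"pos":[0.0019,-0.00066,0]},{"finger_gap":0.05,"pos":[0.0038,-0.0013,0]},{"finger_gap":0.05,"pos":[0.0057,-0.002,0]},{"finger_gap":0.05,"pos":[0.0076,-0.0026,0]},{"finger_gap":0.05,"pos":[0.0094,-0.0033,0]},{"finger_gap":0.05,"pos":[0.0113,-0.0039,0]},{"finger_gap":0.05,"pos":[0.0123,-0.0043,0]},{"finger_gap":0.05,"pos":[0.0123,-0.0043,0]}], "only": "pos|contact|open"}}

```text
tool_pos: [0.5008, -0.1627, 0.1262]
contact_force: [0.4, 1.3, 0.3]
opening: 0.091
```

```bash
python3 - <<'E'
from h import *; from plant import r, job, snapshot, camera_params
import json
st=r.get_state();p=camera_params("wrist")
json.dump({k:np.array(v).tolist() for k,v in p.items()},open("w6.json","w"))
b=snapshot("wrist")[:,:,::-1];cv2.imwrite("pics/w6.png",b)
cv2.imwrite("pics/c6.png",cv2.resize(b[170:300,270:420],None,fx=4,fy=4,interpolation=2))
E
```

```text
(no output)
```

View pics/c6.png

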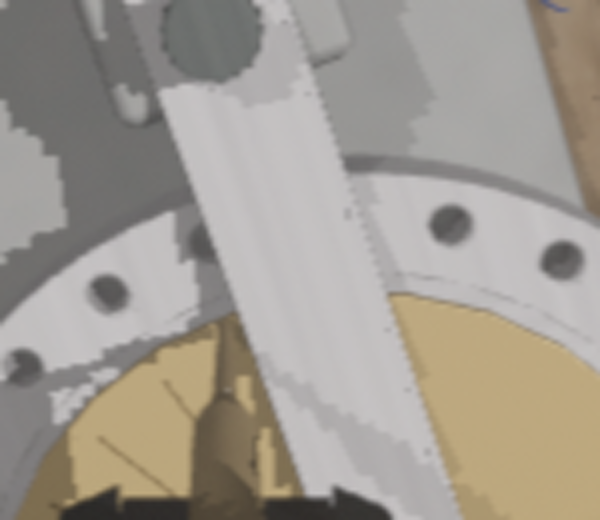

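The point is at about (327.5,249), at or past the blank's rim by the look of it, and the force has dropped. I'll measure where it actually is.

```bash
python3 - <<'E'
from h import *; import json; from plant import r, job, snapshot, camera_params
w5,w6=[{k:np.array(v) for k,v in json.load(open(f"w{i}.json")).items()} for i in(5,6)]
e=plane(w5,[[331.7,254]],.046)[0]
yd=np.array([np.cos(np.radians(96.3)),np.sin(np.radians(96.3))]);xd=np.array([yd[1],-yd[0]])
for z in(.038,.041):
  tip=plane(w6,(327.5,248.8),z)[0];d=(tip-e)[:2];print(z,d@xd+.001,d@yd+.014)
# rim of blank next to edge in this picture, and edge line offset
P=plane(w6,[[270+230/4,170+318/4]],.041)[0];d=(P-e)[:2];print("rim pt",d@xd+.001,d@yd+.014)
E=plane(w6,[[270+165/4,170+95/4],[270+305/4,170+490/4]],.046);print("edge x",[(p-e)[:2]@xd+.001 for p in E])
st=r.get_state();print(st["tool_pos"],st["contact_force"],st["clock"])
E
```

```text
0.038 -0.0016432465306246702 0.06340779507021976
0.041 -0.0013041142482155786 0.06441358902923881
rim pt -0.001468521918451262 0.0639392534984236
edge x [np.float64(0.0016349277487273323), np.float64(0.001005355149667942)]
[ 0.50066648 -0.16261974  0.12616251] [ 0.24121802  1.72220125 -0.42375167] 13.05
```

The point ran to about y = 64, the rim of the blank, so the start was about 2–4 mm into a 5 mm window. That is too close to be sure of, so I'll lift and retrace the same line from slightly further in, stopping short of the rim.

{"method": "steer_hand", "body": {"motion": [{"finger_gap":0.05,"pos":[0,0,-0.008]},{"finger_gap":0.05,"pos":[0,0,-0.008]},{"finger_gap":0.05,"pos":[-0.014,0.005,-0.008]},{"finger_gap":0.05,"pos":[-0.028,0.01,-0.008]},{"finger_gap":0.05,"pos":[-0.0435,0.0152,-0.008]},{"finger_gap":0.05,"pos":[-0.0435,0.0152,-0.008]},{"finger_gap":0.05,"pos":[-0.0435,0.0152,-0.004]},{"finger_gap":0.05,"pos":[-0.0435,0.0152,-0.002]},{"finger_gap":0.05,"pos":[-0.0435,0.0152,-0.001]},{"finger_gap":0.05,"pos":[-0.0435,0.0152,-0.001]}]}}

```text
clock: 14.05
tool_pos: [0.5064, -0.2092, 0.1276]
eef_rot: [0.782, 0.623, -0.0, -0.0]
contact_force: [-0.7, -0.8, 1.6]
opening: 0.094
finger_force: 15.0
```

{"method": "steer_hand", "body": {"motion": [{"finger_gap":0.05,"pos":[0,0,0.0005]},{"finger_gap":0.05,"pos":[0,0,0.0005]}], "only": "pos|contact"}}

```text
tool_pos: [0.5065, -0.2094, 0.1273]
contact_force: [-0.1, 0.2, 2.0]
```

{"method": "steer_hand", "body": {"motion": [{"finger_gap":0.05,"pos":[0,0,0.0004]},{"finger_gap":0.05,"pos":[0,0,0.0004]}], "only": "pos|contact"}}

```text
tool_pos: [0.5064, -0.2096, 0.1269]
contact_force: [-0.8, -0.4, 2.7]
```

{"method": "steer_hand", "body": {"motion": [{"finger_gap":0.05}], "only": "pos|contact"}}

```text
tool_pos: [0.5064, -0.2096, 0.1268]
contact_force: [0.6, -0.2, 2.5]
```

{"method": "steer_hand", "body": {"motion": [{"finger_gap":0.05,"pos":[0.0019,-0.00066,0]},{"finger_gap":0.05,"pos":[0.0038,-0.0013,0]},{"finger_gap":0.05,"pos":[0.0057,-0.002,0]},{"finger_gap":0.05,"pos":[0.0076,-0.0026,0]},{"finger_gap":0.05,"pos":[0.0094,-0.0033,0]},{"finger_gap":0.05,"pos":[0.0113,-0.004,0]},{"finger_gap":0.05,"pos":[0.0132,-0.0046,0]},{"finger_gap":0.05,"pos":[0.0151,-0.0053,0.0001]},{"finger_gap":0.05,"pos":[0.017,-0.0059,0.0001]},{"finger_gap":0.05,"pos":[0.0189,-0.0066,0.0001]}], "only": "pos|contact|open"}}

```text
tool_pos: [0.5041, -0.1896, 0.1266]
contact_force: [0.3, -1.4, 3.2]
opening: 0.092
```

{"method": "steer_hand", "body": {"motion": [{"finger_gap":0.05,"pos":[0.0019,-0.00066,0]},{"finger_gap":0.05,"pos":[0.0038,-0.0013,0]},{"finger_gap":0.05,"pos":[0.0057,-0.002,0]},{"finger_gap":0.05,"pos":[0.0076,-0.0026,0]},{"finger_gap":0.05,"pos":[0.0094,-0.0033,0]},{"finger_gap":0.05,"pos":[0.0113,-0.004,0]},{"finger_gap":0.05,"pos":[0.0132,-0.0046,0]},{"finger_gap":0.05,"pos":[0.0151,-0.0053,0]},{"finger_gap":0.05,"pos":[0.017,-0.0059,0]},{"finger_gap":0.05,"pos":[0.0189,-0.0066,0]}], "only": "pos|contact|open"}}

```text
tool_pos: [0.5019, -0.1697, 0.1266]
contact_force: [0.4, -2.4, 3.5]
opening: 0.095
```

{"method": "steer_hand", "body": {"motion": [{"finger_gap":0.05,"pos":[0.001,-0.00035,0]},{"finger_gap":0.05,"pos":[0.001,-0.00035,0]}], "only": "pos|contact|open"}}

```text
tool_pos: [0.5018, -0.1684, 0.1266]
contact_force: [-0.2, -0.5, 2.9]
opening: 0.096
```

{"method": "steer_hand", "body": {"motion": [{"finger_gap":0.05,"pos":[0,0,-0.02]},{"finger_gap":0.05,"pos":[0,0,-0.06]},{"finger_gap":0.05,"pos":[0,0,-0.1]},{"finger_gap":0.05,"pos":[0,0,-0.14]},{"finger_gap":0.05,"pos":[0,0,-0.18]},{"finger_gap":0.05,"pos":[0,0,-0.2]},{"finger_gap":0.05,"pos":[0,0,-0.2]},{"finger_gap":0.05,"pos":[0,0,-0.2]}], "clamp_n": 25}}

```text
clock: 17.55
tool_pos: [0.5011, -0.1683, 0.3257]
eef_rot: [0.782, 0.623, -0.0, -0.001]
contact_force: [-0.1, 1.1, -0.9]
opening: 0.091
finger_force: 25.0
```

```bash
python3 - <<'E'
from h import *; from plant import r, job, snapshot, camera_params
st=r.get_state();print(tool(np.array([.4775,.2825,.3266])-st["tool_pos"],st))
E
```

```text
[ 0.43409523 -0.12371497 -0.00055285]
```

{"method": "steer_hand", "body": {"motion": [{"finger_gap":0.05,"pos":[0.045,-0.013,0]},{"finger_gap":0.05,"pos":[0.09,-0.026,0]},{"finger_gap":0.05,"pos":[0.135,-0.038,0]},{"finger_gap":0.05,"pos":[0.18,-0.051,0]},{"finger_gap":0.05,"pos":[0.225,-0.064,0]},{"finger_gap":0.05,"pos":[0.27,-0.077,0]},{"finger_gap":0.05,"pos":[0.315,-0.09,0]},{"finger_gap":0.05,"pos":[0.36,-0.103,0]},{"finger_gap":0.05,"pos":[0.4,-0.114,0]},{"finger_gap":0.05,"pos":[0.434,-0.1237,0]}]}}

```text
clock: 18.55
tool_pos: [0.4766, 0.284, 0.3242]
eef_rot: [0.782, 0.624, -0.002, -0.001]
contact_force: [0.8, -0.5, -0.6]
opening: 0.091
finger_force: 25.0
```

{"method": "steer_hand", "body": {"motion": [{"finger_gap":0.05,"pos":[0,0,0.04]},{"finger_gap":0.05,"pos":[0,0,0.08]},{"finger_gap":0.05,"pos":[0,0,0.12]},{"finger_gap":0.05,"pos":[0,0,0.14]},{"finger_gap":0.05,"pos":[0,0,0.14]},{"finger_gap":0.05,"pos":[0,0,0.14]},{"finger_gap":0.05,"pos":[0,0,0.14]},{"finger_gap":0.05,"pos":[0,0,0.14]}]}}

```text
clock: 19.35
tool_pos: [0.4791, 0.2824, 0.1877]
eef_rot: [0.782, 0.623, 0.001, 0.0]
contact_force: [0.1, -0.1, -0.0]
opening: 0.091
finger_force: 25.0
```

```bash
python3 - <<'E'
from h import *; from plant import r, job, snapshot, camera_params
st=r.get_state();print(st["tool_pos"],tool(np.array([.4780,.2828,.0925])-st["tool_pos"],st))
import json
w=camera_params("wrist");b=snapshot("wrist");cv2.imwrite("pics/w7.png",b[:,:,::-1])
h=cv2.cvtColor(b,cv2.COLOR_RGB2HSV)
t=st["tool_pos"]-[0,0,.0865];print("tip pred",proj(w,t),"hole pred",proj(w,[.4783,.2831,.055]))
for v in range(238,262,2): print(v,h[v,318:336].tolist().__len__(), b[v,318:337,2].tolist())
E
```

```text
[0.47905125 0.28236114 0.18772952] [ 3.32576307e-05 -1.26370367e-03  9.52279399e-02]
tip pred [[326.10373897 248.57651153]] hole pred [[324.85290763 228.70182602]]
238 18 [90, 93, 92, 95, 96, 96, 97, 96, 95, 94, 94, 95, 96, 97, 97, 98, 98, 97, 98]
240 18 [93, 94, 94, 94, 95, 96, 97, 97, 95, 94, 94, 95, 95, 97, 98, 98, 98, 99, 99]
242 18 [93, 93, 94, 95, 94, 96, 96, 96, 95, 94, 95, 95, 96, 96, 97, 97, 98, 98, 98]
244 18 [93, 93, 93, 94, 95, 96, 96, 96, 95, 95, 94, 95, 96, 96, 98, 98, 98, 98, 98]
246 18 [93, 94, 94, 94, 95, 96, 96, 96, 95, 94, 95, 96, 96, 97, 98, 97, 98, 98, 98]
248 18 [93, 93, 94, 94, 95, 96, 95, 96, 95, 94, 94, 96, 96, 96, 97, 98, 98, 98, 98]
250 18 [94, 93, 94, 94, 95, 95, 92, 86, 86, 91, 94, 95, 97, 97, 97, 98, 98, 97, 98]
252 18 [93, 93, 94, 95, 95, 94, 83, 71, 77, 86, 93, 95, 96, 96, 98, 97, 97, 97, 97]
254 18 [93, 94, 93, 94, 95, 94, 81, 70, 76, 85, 91, 95, 96, 96, 97, 98, 98, 98, 98]
256 18 [93, 93, 93, 95, 95, 90, 77, 69, 75, 84, 90, 94, 96, 97, 97, 97, 97, 97, 98]
258 18 [93, 93, 93, 94, 94, 86, 72, 67, 75, 82, 89, 93, 96, 97, 97, 98, 98, 97, 97]
260 18 [93, 93, 94, 95, 93, 83, 69, 68, 74, 82, 88, 93, 96, 97, 97, 97, 98, 98, 97]
```

{"method": "steer_hand", "body": {"motion": [{"finger_gap":0.05,"pos":[0,-0.0012,0.02]},{"finger_gap":0.05,"pos":[0,-0.0012,0.035]},{"finger_gap":0.05,"pos":[0,-0.0012,0.045]},{"finger_gap":0.05,"pos":[0,-0.0012,0.05]},{"finger_gap":0.05,"pos":[0,-0.0012,0.055]},{"finger_gap":0.05,"pos":[0,-0.0012,0.06]},{"finger_gap":0.05,"pos":[0,-0.0012,0.065]},{"finger_gap":0.05,"pos":[0,-0.0012,0.07]}], "only": "pos|cont"}}

```text
tool_pos: [0.4775, 0.2823, 0.1165]
contact_force: [0.0, -0.1, -0.5]
```

{"method": "steer_hand", "body": {"motion": [{"finger_gap":0.05,"pos":[0,0,0.005]},{"finger_gap":0.05,"pos":[0,0,0.01]},{"finger_gap":0.05,"pos":[0,0,0.015]},{"finger_gap":0.05,"pos":[0,0,0.02]},{"finger_gap":0.05,"pos":[0,0,0.0235]},{"finger_gap":0.05,"pos":[0,0,0.0235]}]}}

```text
clock: 20.8
tool_pos: [0.4777, 0.2821, 0.0927]
eef_rot: [0.782, 0.623, 0.0, 0.0]
contact_force: [1.5, 0.4, -1.0]
opening: 0.09
finger_force: 25.0
```

Inserted cleanly. Now I'll release, lift clear, and check the stand numerically.

{"method": "steer_hand", "body": {"motion": [{"finger_gap":0.15},{"finger_gap":0.2},{"finger_gap":0.4},{"finger_gap":0.5},{"finger_gap":0.5},{"finger_gap":0.5}]}}

```text
clock: 21.4
tool_pos: [0.4773, 0.2822, 0.0932]
eef_rot: [0.782, 0.623, 0.0, 0.0]
contact_force: [-0.3, -0.0, -0.3]
opening: 0.498
finger_force: 0.0
```

{"method": "steer_hand", "body": {"motion": [{"finger_gap":0.5,"pos":[0,0,-0.02]},{"finger_gap":0.5,"pos":[0,0,-0.06]},{"finger_gap":0.5,"pos":[0,0,-0.1]},{"finger_gap":0.5,"pos":[0,0,-0.14]},{"finger_gap":0.5,"pos":[0,0,-0.18]},{"finger_gap":0.5,"pos":[0,0,-0.21]},{"finger_gap":0.5,"pos":[0,0,-0.21]},{"finger_gap":0.5,"pos":[0,0,-0.21]},{"finger_gap":0.5,"pos":[0,0,-0.21]},{"finger_gap":0.5,"pos":[0,0,-0.21]}]}}

```text
clock: 22.4
tool_pos: [0.4767, 0.2815, 0.3016]
eef_rot: [0.782, 0.623, -0.002, -0.0]
contact_force: [0.3, 0.4, 0.2]
opening: 0.502
finger_force: 0.0
```

```bash
python3 - <<'E'
from h import *; from plant import r, job, snapshot, camera_params
st=r.get_state();w=camera_params("wrist");b=snapshot("wrist")[:,:,::-1];cv2.imwrite("pics/w8.png",b)
a=snapshot("side")[:,:,::-1];o=cv2.imread("pics/side0.png");d=cv2.absdiff(a,o).max(2)
print("side diff near scriber",(d[335:395,330:365]>40).sum(),"pencil",(d[278:342,350:366]>40).sum())
print(st["tool_pos"],proj(w,[[.4777,.2825,.1431]]))
kn=np.array([.5185,-.3035,.20]);print("to above knob",tool(kn-st["tool_pos"],st),R.from_quat(st["eef_rot"]).as_euler("xyz",degrees=True),st["q"])
E
```

```text
side diff near scriber 62 pencil 24
[0.47666849 0.28153087 0.30157768] [[327.49649423 218.87258412]]
to above knob [-0.56056414  0.17197091  0.10258104] [-1.79884701e+02  1.37875033e-01  7.70611615e+01] [-0.30604471  0.55385658 -0.51187146  1.68870334  0.31394103  0.9849397
 -1.1560839 ]
```

{"method": "steer_hand", "body": {"motion": [{"finger_gap":0.6,"pos":[-0.045,0.014,0]},{"finger_gap":0.6,"pos":[-0.09,0.028,0]},{"finger_gap":0.6,"pos":[-0.135,0.041,0],"rot":[0,0,0.12]},{"finger_gap":0.6,"pos":[-0.18,0.055,0],"rot":[0,0,0.24]},{"finger_gap":0.6,"pos":[-0.225,0.069,0],"rot":[0,0,0.36]},{"finger_gap":0.6,"pos":[-0.27,0.083,0],"rot":[0,0,0.5]},{"finger_gap":0.6,"pos":[-0.315,0.097,0],"rot":[0,0,0.64]},{"finger_gap":0.6,"pos":[-0.36,0.11,0],"rot":[0,0,0.78]},{"finger_gap":0.6,"pos":[-0.405,0.124,0],"rot":[0,0,0.92]},{"finger_gap":0.6,"pos":[-0.45,0.138,0],"rot":[0,0,1.06]}]}}

```text
clock: 23.5
tool_pos: [0.5107, -0.1891, 0.3027]
eef_rot: [0.99, 0.139, -0.0, -0.0]
contact_force: [0.6, 0.0, 0.0]
opening: 0.602
finger_force: 0.0
```

```bash
python3 - <<'E'
from h import *; from plant import r, job, snapshot, camera_params
st=r.get_state()
Rc=R.from_quat(st["eef_rot"]);print(tool(np.array([.5183,-.3036,.20])-st["tool_pos"],st),Rc.as_matrix()[:,1],st["q"])
y=Rc.as_matrix()[:,1];print("turn",np.degrees(np.arctan2(y[1],y[0])),"-> -83.7")
E
```

```text
[-0.02417021  0.11219588  0.10268174] [ 2.75709079e-01 -9.61241044e-01 -3.98354120e-04] [ 0.4014048   0.50683779 -0.20962443  1.72470012  0.12680865  0.92394527
 -1.1507202 ]
turn -73.99572360264933 -> -83.7
```

{"method": "steer_hand", "body": {"motion": [{"finger_gap":0.6,"pos":[-0.012,0.045,0],"rot":[0,0,0.1]},{"finger_gap":0.6,"pos":[-0.024,0.09,0.0],"rot":[0,0,0.17]},{"finger_gap":0.6,"pos":[-0.024,0.112,0.02],"rot":[0,0,0.17]},{"finger_gap":0.6,"pos":[-0.024,0.112,0.06],"rot":[0,0,0.17]},{"finger_gap":0.6,"pos":[-0.024,0.112,0.08],"rot":[0,0,0.17]},{"finger_gap":0.6,"pos":[-0.024,0.112,0.08],"rot":[0,0,0.17]},{"finger_gap":0.6,"pos":[-0.024,0.112,0.08],"rot":[0,0,0.17]},{"finger_gap":0.6,"pos":[-0.024,0.112,0.08],"rot":[0,0,0.17]}]}}

```text
clock: 24.3
tool_pos: [0.5205, -0.3017, 0.2245]
eef_rot: [0.998, 0.058, 0.001, 0.001]
contact_force: [-0.0, 0.1, 0.2]
opening: 0.602
finger_force: 0.0
```

```bash
python3 - <<'E'
from h import *; from plant import r, job, snapshot, camera_params
st=r.get_state()
print(tool(np.array([.5183,-.3036,.0725])-st["tool_pos"],st),R.from_quat(st["eef_rot"]).as_matrix()[:,1])
w=camera_params("wrist");b=snapshot("wrist");cv2.imwrite("pics/w9.png",b[:,:,::-1])
p=proj(w,[[.5183,-.3036,.107]])[0];print("knob top pred",p)
x,y=p.round().astype(int);g=b.max(2);n=45
m=np.zeros(g.shape,np.uint8);m[max(0,y-n):y+n,x-n:x+n]=(g[max(0,y-n):y+n,x-n:x+n]<60)
k,l,s,c=cv2.connectedComponentsWithStats(m);print([(s[i].tolist(),c[i].round(1).tolist()) for i in range(1,k) if s[i][4]>60])
print(g[max(0,y-48):y+49:4,x-48:x+49:4])
E
```

```text
[-0.0027203   0.00137884  0.15200194] [ 0.11489765 -0.9933763   0.00143307]
knob top pred [328.07063797 237.66389537]
[([313, 218, 32, 34, 572], [330.4, 235.9])]
[[186 186 185 185 185 185 186 170 190 186 186 150 184 167 146 146 113 144
  145 144 145 145 145 144 144]
 [185 185 184 185 184 185 184 184 183 188 164  91 133 188 146 146 115 145
  145 144 144 143 144 144 142]
 [186 185 185 185 184 184 185 184 176 177 186 170 187 179 145 145 108 145
  144 118 121 119 120 120 130]
 [186 185 186 185 185 184 184 184 173 184 189 189 172 170 147 146 106 143
  141 108 122 122 121 119 118]
 [185 185 185 185 185 185 184 184 182 181 187 145 125 127 123 122 118 122
  122 109 140 142 144 145 145]
 [186 185 185 185 184 184 184 184 183 162 139 168 149 153 156 155 155 156
  156 156 146 147 147 147 162]
 [186 186 185 185 185 185 184 185 184 142 144 196 179 166 151 148 147 147
  149 147 157 149 146 156 163]
 [185 185 185 185 184 184 184 185 181 175 189  62  5
[... 1138 characters left out ...]
92 188 125 108 108 107 107 141 158 159
  159 160 159  99  87 158 145]
 [184 183 182 167 189 189 105 185 192 166 106 108 107 106 105 106 156 156
  158 158 158 153 141 159 139]
 [184 179 184 191 190 180 140 174 192  82  77  78  80  77  80  80  83  77
   79  78  77  87  95  95 131]
 [175 186 189 189 189 189 190 189  92  78  76  80  85  85  82  81 127 127
  114 113 118 131 132 140 143]
 [188 180  88 171 189 188 185  81  79  83  76  79  82  77  79  79 103 125
  117 128 136 135 143 147 152]
 [189 182 140 177 190 167  82  81  81  80  98  74  76  74  75  74  92 104
  108 121 119 130 137 150 150]
 [190 190 190 186  97  84  79  81  83 105 107  72  74  82  82  82 120 127
  141 140 129 134 137 144 149]]
```

{"method": "steer_hand", "body": {"motion": [{"finger_gap":0.6,"pos":[-0.0012,0.0012,0.04]},{"finger_gap":0.6,"pos":[-0.0012,0.0012,0.08]},{"finger_gap":0.6,"pos":[-0.0012,0.0012,0.1]},{"finger_gap":0.6,"pos":[-0.0012,0.0012,0.12]},{"finger_gap":0.6,"pos":[-0.0012,0.0012,0.135]},{"finger_gap":0.6,"pos":[-0.0012,0.0012,0.15]},{"finger_gap":0.6,"pos":[-0.0012,0.0012,0.15]},{"finger_gap":0.6,"pos":[-0.0012,0.0012,0.15]},{"finger_gap":0.6,"pos":[-0.0012,0.0012,0.15]}]}}

```text
clock: 25.25
tool_pos: [0.5191, -0.3033, 0.0741]
eef_rot: [0.998, 0.057, 0.001, 0.001]
contact_force: [-0.1, -0.3, -0.3]
opening: 0.6
finger_force: 0.0
```

{"method": "steer_hand", "body": {"motion": [{"finger_gap":0.4},{"finger_gap":0.3},{"finger_gap":0.3},{"finger_gap":0.2},{"finger_gap":0.2},{"finger_gap":0.2}], "clamp_n": 10}}

```text
clock: 25.85
tool_pos: [0.5186, -0.3035, 0.0734]
eef_rot: [0.998, 0.057, 0.0, 0.0]
contact_force: [0.9, -1.2, 2.5]
opening: 0.275
finger_force: 9.7
```

{"method": "steer_hand", "body": {"motion": [{"finger_gap":0.1},{"finger_gap":0.1},{"finger_gap":0.1},{"finger_gap":0.1}], "clamp_n": 45}}

```text
clock: 26.25
tool_pos: [0.5186, -0.3035, 0.0734]
eef_rot: [0.998, 0.057, 0.0, 0.0]
contact_force: [-0.3, -3.3, 4.4]
opening: 0.258
finger_force: 44.1
```

{"method": "steer_hand", "body": {"motion": [{"finger_gap":0.1,"pos":[0,0,-0.002]},{"finger_gap":0.1,"pos":[0,0,-0.004]},{"finger_gap":0.1,"pos":[0,0,-0.004]},{"finger_gap":0.1,"pos":[0,0,-0.004]}]}}

```text
clock: 26.65
tool_pos: [0.5184, -0.3033, 0.0764]
eef_rot: [0.998, 0.057, 0.0, 0.0]
contact_force: [2.6, -4.5, -6.6]
opening: 0.259
finger_force: 44.7
```

{"method": "steer_hand", "body": {"motion": [{"finger_gap":0.1,"pos":[0,0,-0.002]},{"finger_gap":0.1,"pos":[0,0,-0.004]},{"finger_gap":0.1,"pos":[0,0,-0.006]},{"finger_gap":0.1,"pos":[0,0,-0.006]},{"finger_gap":0.1,"pos":[0,0,-0.006]}]}}

```text
clock: 27.15
tool_pos: [0.5184, -0.3033, 0.0821]
eef_rot: [0.998, 0.057, 0.0, 0.0]
contact_force: [3.4, -4.9, -9.9]
opening: 0.262
finger_force: 44.8
```

{"method": "steer_hand", "body": {"motion": [{"finger_gap":0.1,"pos":[0,0,-0.001]},{"finger_gap":0.1,"pos":[0,0,-0.002]},{"finger_gap":0.1,"pos":[0,0,-0.003]},{"finger_gap":0.1,"pos":[0,0,-0.003]},{"finger_gap":0.1,"pos":[0,0,-0.003]}]}}

```text
clock: 27.65
tool_pos: [0.5184, -0.3034, 0.0849]
eef_rot: [0.998, 0.057, -0.0, 0.0]
contact_force: [3.8, -6.0, -10.3]
opening: 0.258
finger_force: 44.9
```

{"method": "steer_hand", "body": {"motion": [{"finger_gap":0.1,"pos":[0,0,-0.001]},{"finger_gap":0.1,"pos":[0,0,-0.001]},{"finger_gap":0.1,"pos":[0,0,-0.001]}]}}

```text
clock: 27.95
tool_pos: [0.5184, -0.3033, 0.0858]
eef_rot: [0.998, 0.057, -0.0, 0.0]
contact_force: [3.6, -4.4, -10.4]
opening: 0.262
finger_force: 44.9
```

{"method": "steer_hand", "body": {"motion": [{"finger_gap":0.1,"pos":[0,0,-0.001]},{"finger_gap":0.1,"pos":[0,0,-0.001]},{"finger_gap":0.1,"pos":[0,0,-0.001]}]}}

```text
clock: 28.25
tool_pos: [0.5184, -0.3033, 0.0866]
eef_rot: [0.998, 0.057, -0.0, 0.0]
contact_force: [4.4, -4.7, -13.2]
opening: 0.262
finger_force: 45.0
```

{"method": "steer_hand", "body": {"motion": [{"finger_gap":0.1,"pos":[0,0,-0.001]},{"finger_gap":0.1,"pos":[0,0,-0.001]},{"finger_gap":0.1,"pos":[0,0,-0.001]}]}}

```text
clock: 28.55
tool_pos: [0.5183, -0.3033, 0.0867]
eef_rot: [0.998, 0.057, -0.0, -0.0]
contact_force: [4.9, -6.7, -19.0]
opening: 0.26
finger_force: 45.4
```

{"method": "steer_hand", "body": {"motion": [{"finger_gap":0.1,"pos":[0,0,0.001]},{"finger_gap":0.1,"pos":[0,0,0.001]},{"finger_gap":0.1,"pos":[0,0,0.001]},{"finger_gap":0.1,"pos":[0,0,0.001]},{"finger_gap":0.1,"pos":[0,0,0.001]},{"finger_gap":0.1,"pos":[0,0,0.001]},{"finger_gap":0.1,"pos":[0,0,0.001]}]}}

```text
clock: 29.25
tool_pos: [0.5183, -0.3033, 0.0866]
eef_rot: [0.998, 0.057, -0.0, 0.0]
contact_force: [4.4, -4.9, -12.9]
opening: 0.255
finger_force: 45.0
```

```bash
python3 - <<'E'
from h import *; from plant import r, job, snapshot, camera_params
a=snapshot("side")[:,:,::-1];o=cv2.imread("pics/side0.png");d=cv2.absdiff(a,o).max(2)
print((d[335:395,330:365]>40).sum(),(d[278:342,350:366]>40).sum(),r.get_state()["contact_force"])
print(job.finish_job())
E
```

```text
57 0 [  3.74306883  -6.04871453 -12.64636377]
the job is handed in; nothing more can be done
None
```

I scribed the line in two passes over the same track, because the first ran to about the blank's rim and its start was too close to the tolerance to trust; the scriber is back upright in its own hole, the plunger is held fully up by its knob, and the job was handed in at about 29 s with no verdict returned.

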